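# Turn the finishing turntable to the dowel sample

### The job

Three wood samples are screwed to the round plywood finishing turntable. Turn the turntable, pushing it round either way, until the round dowel stands right at the arrow pointer of the base board, where it will be coated next, and leave it there. Do not knock over or shove the paint tin and the dark offcut lying nearby.

Things in the scene. Friction and masses are not known exactly. Their poses are not given: they have to be found in the camera images.
- base: Fixed wooden base board, 270 mm square. Origin: on the bench, on the turntable's vertical axis. Its -x axis points from there to the arrow pointer: a small aluminium tip on a dark wood block, 140 to 210 mm from the axis, top 50 mm above the bench. On the board a plywood disc, 260 mm diameter, top 44 mm above the bench, turns endlessly both ways; slightly stiff (0.12 Nm), it stops when not pushed.
- dowel (a point): The round sample: upright wood dowel, 30 mm diameter, 60 mm tall, the tallest of three samples fixed to the disc, centres 95 mm from its axis, 120 degrees apart (the others: a 45 mm square block, 30 mm tall; a stepped block 30 x 50 mm, 24 mm tall). They go round with the disc and may be pushed. This point: centre of its underside, on the top of the disc.
- tin: Bystander: closed round tin standing loose on the bench next to the turntable, 70 mm diameter, 90 mm tall. Origin: centre of its underside.
- offcut: Bystander: loose dark wood offcut lying on the bench next to the turntable, 140 mm long (its x) x 45 mm x 35 mm tall. Origin: centre of its underside.

How it is judged:
By the outcome, as a careful person would: the job done as asked, in the order asked, and still so for the second after the job is handed in, with the robot touching nothing.
It also fails if it takes over 35 s, if anything falls off the work surface, if the arm or the gripper's body presses on something with over 40 N, if the wrist force passes 120 N, or if a joint passes its speed limit or range.

### The arm

A 6-joint arm with a two-finger parallel gripper is mounted at the origin on the work surface. World frame = base frame: x ahead of the robot, y to its left, z up, the work surface at z = 0. Lengths are in mm, angles in rad, forces in N, time in s.
With the tool pointing down it reaches from about 300 to 875 mm from the base axis. Payload 4.2 kg.
Tool frame: the origin (TCP) lies midway between the tips of the shut fingers; the grasp point (between the pads) lies 19 mm behind it (grip_point_offset is the distance from the TCP to the grasp point, in mm); x points along the fingers, y is the direction in which the jaws open and shut, and the axes are right-handed (so a half turn about x gives the same grasp; the last joint's range is limited). The gripper opens to 85 mm and grips with 20 to 120 N. Pads are 22 mm wide; open, the fingers measure 114 mm over their backs; the gripper's body (76 mm by 85 mm) begins 54 mm behind the grasp point. The pads swing forward as they close: fully open they stand 13 mm farther back than shut.
Start: joints at [-1.15, 0.32, 1.565, -0, 1.257, -0.02], TCP at [245.336, -520.05, 231.338] pointing down, gripper open.
Joint ranges: [-3.11, 3.11], [-0.84, 2.01], [0.21, 2.61], [-1.34, 4.49], [0.05, 2.63], [-2.56, 2.56]. Speed limits (rad/s): [2.57, 2.57, 3.14, 3.14, 3.14, 3.14].

### API

Orientations are given as a unit quaternion [w, x, y, z].
In Python, from workcell import * gives the robot as it stands. The module is installed in compiled form; this text tells all that it offers.
- The arm moves only by the tool servo_tool, never from a script. Its argument "rows" is a list of rows, each a list of 2 entries, a list of its own where there are three numbers: the shift along the tool's x, y, z as a fraction of full scale, then the turn, a rotation vector about the tool's x, y, z as a fraction of full scale. A call has 1 to 20 rows; each row is the pose to reach, as a shift and turn from the pose commanded when the call began, along the tool's axes at that moment; what a row does not reach only later rows make up. Full scale, the value 1, is 0.3 m for a shift and 120 degrees for a turn. A row lasts 1/8 s, in which the tool goes at most 62.5 mm and 10.7 degrees, less where a joint would pass 70% of its speed; a pose out of reach is approached as far as the arm can. A call with a number of a shift or a turn outside -1 to 1 is refused whole. A call with a gripper value outside its range is refused whole. "claw" is the closure, from -1 (fully open) to 1 (shut), set as the call begins (left out, the last holds). The fingers move at their own pace and stop on an object; the grip force is fixed at half the most. Time passes only in rows, so rows that repeat a pose let the fingers close. It gives the time, the measured TCP pose, the force and the opening at its end, in the units of the state.
- get_state(): the state, without advancing time (a new reading comes with each control period).
- grab_frame(name): name is "side" or "top"; returns a dict with "color" (480x640x3 uint8, red, green, blue), "fx", "fy", "cx", "cy" (pixels), "world_from_camera" (4x4, takes a point from camera to world coordinates). Camera axes: x right, y down, z forward; pixel columns grow to the right and rows downward; lengths in mm; the calibration is good to about 2 mm. A picture is of the moment at which its call begins. There is no depth.
- hand_in(): hands the job in, once; it reports no verdict.
The state is a dict: "clock": time; "joint_pos": joint angles; "dq": joint speeds; "joint_efforts": joint torques, N m; "eef_pos": TCP position; "orientation": TCP orientation; "ft_force": force on the tool from outside, world axes, zero at the start; "ft_torque": the same for the moment, N m; "grip_width": finger opening in mm.
Only numpy, scipy, OpenCV 4.12 (cv2) and the standard library are available. Lean on these libraries where they do the work, as an engineer would, in place of code of your own. Each camera call takes 0.05 s, during which the arm holds its last target.

## Working session

There is one attempt and no reset: what is moved stays moved. The work goes in short steps, Python scripts to look and compute and a tool call to move; the robot and the scene stay as the last step left them, time stands still between calls to the robot, and variables do not carry over. Pictures are saved under pics/ and viewed, and the job is handed in when it is done.

Besides the shell and the picture viewer there is one more tool, called after "Request:" by a JSON object that holds its "api" and its "payload", one argument or row to a line. servo_tool: Moves the arm, as the interface text tells. Its arguments: {"type":"object","properties":{"rows":{"type":"array"},"claw":{"type":"number"}},"required":["rows"]}

```bash
mkdir -p pics; python3 - <<'E'
from workcell import *
import cv2,pickle
print(get_state())
for n in("top","side"):
    f=grab_frame(n);pickle.dump(f,open(n+"0.pkl","wb"))
    cv2.imwrite(f"pics/{n}0.png",f["color"][:,:,::-1]);print(f["fx"],f["cx"],f["cy"],f["world_from_camera"])
E
```

```text
{'clock': 0.0, 'joint_pos': array([-1.15001509e+00,  3.20322308e-01,  1.56570577e+00,  1.63431746e-05,
        1.25739567e+00, -2.00204777e-02]), 'dq': array([-0.0001933 , -0.0012936 , -0.00087541, -0.00127096, -0.00121953,
        0.00107543]), 'joint_efforts': array([-1.22622736e-03, -4.15535402e+01, -2.34162694e+01, -1.35550190e-04,
        8.11551407e-03, -6.26278634e-06]), 'eef_pos': array([ 245.12779511, -519.59377427,  230.45441492]), 'orientation': array([-0.15395091, -0.68987842, -0.15522197,  0.69012537]), 'ft_force': array([-0.27964308, -0.42469295,  0.29275843]), 'ft_torque': array([ 0.01532286, -0.02541086, -0.05945704]), 'grip_width': 85.20791577559216}
544.5353660305004 320.6813792861493 239.94576176164264 [[-1.45063606e-02 -9.90166330e-01  1.39140955e-01  3.30641963e+02]
 [-9.99883056e-01  1.36912570e-02 -6.81354011e-03  2.08280728e+01]
 [ 4.84152343e-03 -1.39223523e-01 -9.90249146e-01  1.20360996e+03]
 [ 0.00000000e+00  0.00000000e+00  0.00000000e+00  1.00000000e+00]]
481.80927195882936 314.9495793847464 239.0018579205994 [[-7.83246983e-01 -4.60862125e-01  4.17289187e-01  1.18383077e+02]
 [-6.21476360e-01  5.61961152e-01 -5.45863350e-01  5.51560577e+02]
 [ 1.70674312e-02 -6.86881187e-01 -7.26569293e-01  7.30328358e+02]
 [ 0.00000000e+00  0.00000000e+00  0.00000000e+00  1.00000000e+00]]
```

View pics/top0.png

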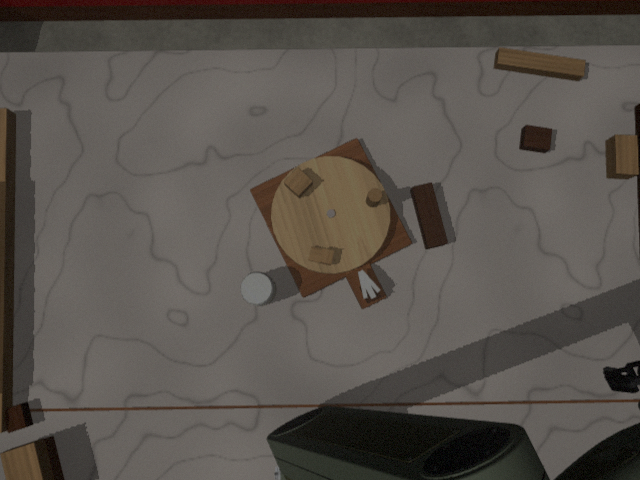

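View pics/side0.png

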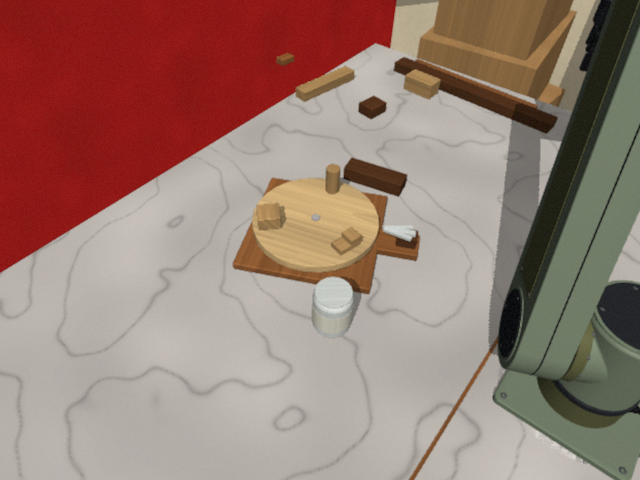

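The top view shows the disc centre near (331,213), the dowel at (375,197), the pointer at about (368,285), the tin at (257,288) and the offcut at (430,215). The square block is at (300,181) and the stepped block at (323,254). The side view agrees. Next I'll measure their positions.

```bash
cat > h.py <<'E'
import numpy as np,cv2,pickle
def ray(f,u,v,z):
    T=f["world_from_camera"];d=T[:3,:3]@np.array([(u-f["cx"])/f["fx"],(v-f["cy"])/f["fy"],1]);o=T[:3,3]
    return o+d*(z-o[2])/d[2]
def proj(f,p):
    T=np.linalg.inv(f["world_from_camera"]);q=T[:3,:3]@np.array(p)+T[:3,3]
    return np.array([f["fx"]*q[0]/q[2]+f["cx"],f["fy"]*q[1]/q[2]+f["cy"]])
E
python3 - <<'E'
from h import *
f=pickle.load(open("top0.pkl","rb"));s=pickle.load(open("side0.pkl","rb"))
im=f["color"][:,:,::-1]
cv2.imwrite("pics/topz.png",cv2.resize(im[130:330,225:475],None,fx=3.2,fy=3,interpolation=cv2.INTER_CUBIC)[:600])
im2=s["color"][:,:,::-1]
cv2.imwrite("pics/sidez.png",cv2.resize(im2[150:350,220:460],None,fx=3,fy=3,interpolation=cv2.INTER_CUBIC))
hsv=cv2.cvtColor(im,cv2.COLOR_BGR2HSV)
for p in [(331,213),(290,230),(375,197),(376,192),(265,190),(430,215),(257,288),(368,285),(361,270),(300,181)]: print(p,hsv[p[1],p[0]])
for n,u,v,z in [("axis",331,213,46),("dowel",375,196,104),("sq",299,180,74),("step",323,253,66),("tin",257,288,90),("tip",362,271,50),("base tail",370,290,45)]:print(n,ray(f,u,v,z).round(1))
print("side axis",ray(s,316,217.5,46).round(1),"dowel",ray(s,333,168,104).round(1))
for c in [(413,187),(433,183),(446,243),(427,248)]:print("off",ray(f,*c,35).round(1))
E
```

```text
(331, 213) [12 26 98]
(290, 230) [ 18  95 115]
(375, 197) [ 17 108  92]
(376, 192) [ 16 107  93]
(265, 190) [ 11 124  78]
(430, 215) [ 7 99 44]
(257, 288) [ 36  11 120]
(368, 285) [ 45  13 121]
(361, 270) [ 14  32 103]
(300, 181) [ 16 110  97]
axis [551.8 -10.3  46. ]
dowel [ 575.2 -100.2  104. ]
sq [618.8  57.3  74. ]
step [462.7   8.5  66. ]
tin [390.  144.4  90. ]
tip [424.9 -73.9  50. ]
base tail [384.7 -90.2  45. ]
side axis [547.3 -11.2  46. ] dowel [ 575.4 -102.1  104. ]
off [ 609.6 -191.9   35. ]
off [ 618.  -236.3   35. ]
off [ 484.4 -258.8   35. ]
off [ 474.1 -217.1   35. ]
```

View pics/topz.png

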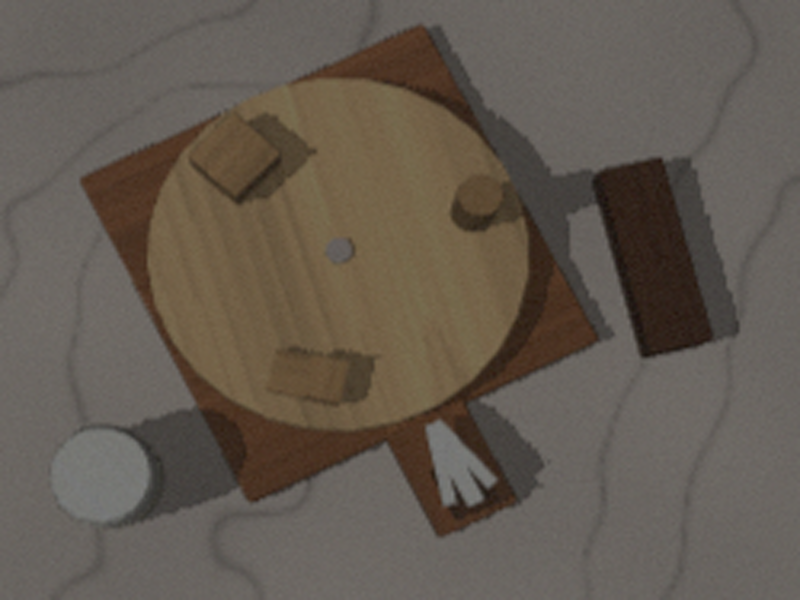

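View pics/sidez.png

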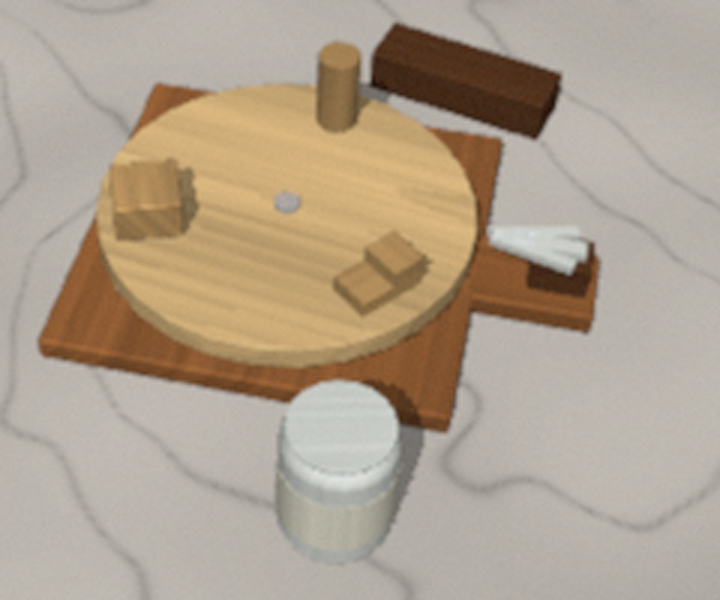

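```bash
python3 - <<'E'
from h import *
from scipy.spatial.transform import Rotation as R
f=pickle.load(open("top0.pkl","rb"));s=pickle.load(open("side0.pkl","rb"))
C=[ray(f,225+x/3.2,130+y/3,22)[:2] for x,y in [(80,180),(428,25),(607,338),(250,500)]]
for i in range(4):
    d=C[(i+1)%4]-C[i];print(np.linalg.norm(d).round(1),np.degrees(np.arctan2(d[1],d[0])).round(2))
print("board ctr",np.mean(C,0))
Cs=[ray(s,220+x/3,150+y/3,22)[:2] for x,y in [(155,85),(500,140),(447,428),(42,352)]]
for i in range(4):
    d=Cs[(i+1)%4]-Cs[i];print("s",np.linalg.norm(d).round(1),np.degrees(np.arctan2(d[1],d[0])).round(2))
print("side ctr",np.mean(Cs,0))
# disc circle, saturated bright mask
for nm,g,ctr,x0 in(("top",f,(331,213),0),("side",s,(316,223),0)):
    hsv=cv2.cvtColor(g["color"],cv2.COLOR_RGB2HSV)
    m=cv2.inRange(hsv,(13,60,70),(25,255,255))
    m=cv2.morphologyEx(m,cv2.MORPH_CLOSE,np.ones((5,5)))
    n,l,st,ce=cv2.connectedComponentsWithStats(m);k=l[ctr[1],ctr[0]+15]
    c,_=cv2.findContours((l==k).astype(np.uint8),cv2.RETR_EXTERNAL,cv2.CHAIN_APPROX_NONE)
    c=max(c,key=cv2.contourArea)[:,0];P=np.array([ray(g,u,v,44)[:2] for u,v in c],np.float32)
    print(nm,st[k],cv2.minEnclosingCircle(P),cv2.fitEllipse(P))
tip=ray(f,360,270,50);tips=ray(s,220+488/3,150+230/3,50);print("tip",tip,tips)
for a in(np.array([551,-10.5]),np.array([548,-11])):
  for t in(tip,tips): d=t[:2]-a;print(np.linalg.norm(d),np.degrees(np.arctan2(d[1],d[0])))
print(R.from_quat([-0.68987842,-0.15522197,0.69012537,-0.15395091]).as_matrix().round(3))
E
```

```text
270.2 -64.64
265.7 -153.91
270.9 114.95
263.8 25.96
board ctr [549.62576492 -12.32467857]
s 264.5 -154.25
s 272.2 115.76
s 260.1 25.78
s 272.3 -63.31
side ctr [541.51991181  -2.89443291]
top [  250   138   141   162 13384] ((542.6085205078125, -10.501299858093262), 186.5559539794922) ((547.3417358398438, -0.6977870464324951), (277.0758361816406, 323.3360900878906), 96.89147186279297)
side [  233   159   186   135 14382] ((534.0625, -32.50169372558594), 225.21597290039062) ((522.2263793945312, -21.710988998413086), (318.4913330078125, 382.1809997558594), 172.49415588378906)
tip [427.13673948 -69.66664038  50.        ] [425.53353347 -71.97218154  50.        ]
137.26907386861657 -154.46726317576676
139.71636743033866 -153.89749804886114
134.34918100696683 -154.10821192938693
136.8051254419398 -153.53273828040142
[[-0.001  0.427 -0.904]
 [ 0.002 -0.904 -0.427]
 [-1.    -0.002 -0.   ]]
```

Request:
{"api": "servo_tool", "payload": {
  "rows": [
    [[0.02,-0.03,-0.06],[-0.03,0,0]],
    [[0.05,-0.08,-0.16],[-0.08,0,0]],
    [[0.08,-0.14,-0.28],[-0.13,0,0]],
    [[0.11,-0.2,-0.4],[-0.18,0,0]],
    [[0.14,-0.26,-0.52],[-0.23,0,0]],
    [[0.17,-0.32,-0.64],[-0.28,0,0]],
    [[0.19,-0.36,-0.74],[-0.32,0,0]],
    [[0.2,-0.39,-0.79],[-0.34,0,0]],
    [[0.2,-0.395,-0.8],[-0.34,0,0]]
  ],
  "claw": -1
}}

```text
clock: 1.23
eef_pos: [411.9, -309.3, 171.0]
orientation: [-0.386, -0.592, -0.386, 0.593]
ft_force: [-0.7, -0.4, 0.6]
grip_width: 85.3
```

```bash
cat > plan.py <<'E'
import sys
from workcell import *
from h import *
from scipy.spatial.transform import Rotation as R
s=get_state();q=s["orientation"];M=R.from_quat([q[1],q[2],q[3],q[0]]).as_matrix();p=s["eef_pos"]
yaw=np.degrees(np.arctan2(M[1,1],M[0,1]))
print("t",s["clock"],"p",p.round(1),"yaw",yaw.round(1),"F",s["ft_force"].round(1),"w",round(float(s["grip_width"]),1),"x",M[:,0].round(3),"q",s["joint_pos"].round(2))
def to(x,y,z,yw):
    d=M.T@(np.array([x,y,z])-p)/300
    Rt=R.from_euler("z",yw-yaw,degrees=True)  # world turn of vertical tool
    ca,sa=np.cos(np.radians(yw)),np.sin(np.radians(yw))
    Mt=np.array([[0,ca,sa],[0,sa,-ca],[-1,0,0]])
    r=np.degrees(R.from_matrix(M.T@Mt).as_rotvec())/120
    print("shift",d.round(3),"turn",r.round(3))
E
python3 - <<'E'
from plan import *
to(575.3,-101,160,15.9);to(575.3,-101,66,15.9)
E
```

```text
t 1.225 p [ 411.9 -309.3  171. ] yaw -23.8 F [-0.7 -0.4  0.6] w 85.3 x [-0.001  0.    -1.   ] q [-0.67  0.27  1.79 -0.    1.08 -0.25]
shift [ 0.037  0.218 -0.855] turn [-0.331 -0.     0.   ]
shift [ 0.35   0.218 -0.855] turn [-0.331 -0.     0.   ]
```

Request:
{"api": "servo_tool", "payload": {
  "rows": [
    [[0.01,0.02,-0.07],[-0.04,0,0]],
    [[0.02,0.05,-0.18],[-0.09,0,0]],
    [[0.03,0.08,-0.31],[-0.14,0,0]],
    [[0.037,0.11,-0.44],[-0.19,0,0]],
    [[0.037,0.145,-0.57],[-0.24,0,0]],
    [[0.037,0.175,-0.69],[-0.28,0,0]],
    [[0.037,0.2,-0.79],[-0.31,0,0]],
    [[0.037,0.215,-0.845],[-0.33,0,0]],
    [[0.037,0.218,-0.855],[-0.33,0,0]],
    [[0.037,0.218,-0.855],[-0.33,0,0]]
  ]
}}

```text
clock: 2.48
eef_pos: [575.2, -103.4, 160.2]
orientation: [0.563, 0.427, 0.563, -0.428]
ft_force: [-0.2, 0.3, 0.0]
grip_width: 85.5
```

```bash
python3 - <<'E'
from plan import *
to(575.3,-101,66,15.9)
for n in("top","side"):
    f=grab_frame(n);im=f["color"][:,:,::-1]
    c=im[130:330,225:475] if n=="top" else im[110:310,220:460]
    cv2.imwrite(f"pics/{n}1.png",cv2.resize(c,None,fx=3,fy=3))
E
```

```text
t 2.475 p [ 575.2 -103.4  160.2] yaw 15.6 F [-0.2  0.3  0. ] w 85.5 x [-0.001 -0.    -1.   ] q [-0.2   0.39  1.65 -0.    1.11 -0.47]
shift [ 0.314  0.003 -0.008] turn [-0.003  0.     0.   ]
```

View pics/side1.png

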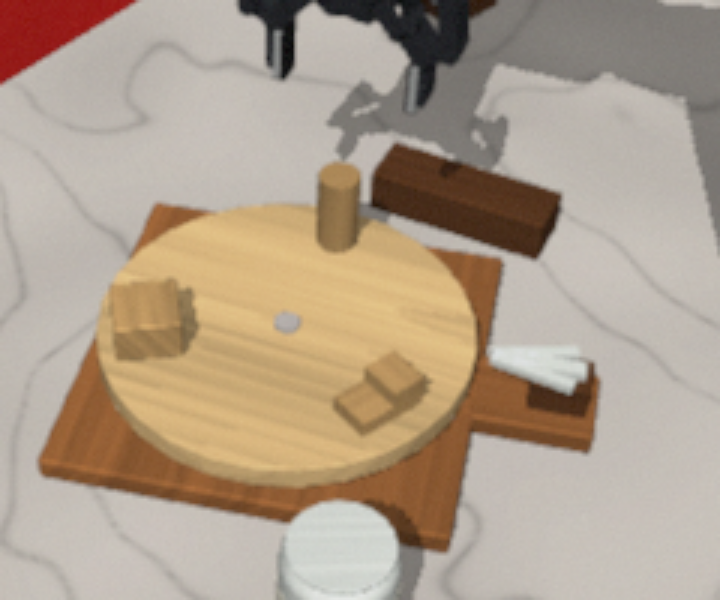

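The side view shows the two fingers, tips near (280,75) and (412,105), above and either side of the dowel top at (338,175). I'll descend and then partly close.

Request:
{"api": "servo_tool", "payload": {
  "rows": [
    [[0.04,0,0],[0,0,0]],
    [[0.1,0.001,-0.002],[0,0,0]],
    [[0.17,0.002,-0.004],[0,0,0]],
    [[0.24,0.003,-0.006],[0,0,0]],
    [[0.29,0.003,-0.008],[0,0,0]],
    [[0.314,0.003,-0.008],[0,0,0]],
    [[0.314,0.003,-0.008],[0,0,0]]
  ]
}}

```text
clock: 3.45
eef_pos: [575.8, -100.1, 65.7]
orientation: [0.563, 0.427, 0.564, -0.427]
ft_force: [-0.1, 0.5, 0.3]
grip_width: 85.4
```

Request:
{"api": "servo_tool", "payload": {
  "rows": [
    [[0,0,0],[0,0,0]],
    [[0,0,0],[0,0,0]],
    [[0,0,0],[0,0,0]],
    [[0,0,0],[0,0,0]],
    [[0,0,0],[0,0,0]]
  ],
  "claw": 0
}}

```text
clock: 4.08
eef_pos: [575.9, -100.1, 66.1]
orientation: [0.564, 0.427, 0.563, -0.427]
ft_force: [-0.9, -0.2, -0.3]
grip_width: 42.6
```

```bash
python3 - <<'E'
from plan import *
# arc waypoints: tangential lead added (dowel trails in the cage by slack)
A=np.array([550,-11]);slack=(s["grip_width"]-30)/2;print("slack",slack)
for th in np.arange(-78,-163,-6).tolist()+[-154.1-0]:
    c=A+95*np.array([np.cos(np.radians(th)),np.sin(np.radians(th))])
    print(th,end=" ");to(c[0],c[1],66,th+90)
for n in("side",):
    f=grab_frame(n);im=f["color"][:,:,::-1]
    cv2.imwrite(f"pics/{n}2.png",cv2.resize(im[110:310,220:460],None,fx=3,fy=3))
E
```

```text
t 4.075 p [ 575.9 -100.1   66.1] yaw 15.7 F [-0.9 -0.2 -0.3] w 42.6 x [ 0. -0. -1.] q [-0.19  0.48  1.76 -0.    0.9  -0.46]
slack 6.322989146110029
-78 shift [ 0.    -0.023  0.007] turn [ 0.03  0.   -0.  ]
-84 shift [ 0.    -0.056  0.003] turn [ 0.08  0.   -0.  ]
-90 shift [ 0.    -0.089 -0.004] turn [ 0.13  0.   -0.  ]
-96 shift [ 0.    -0.12  -0.015] turn [ 0.18  0.   -0.  ]
-102 shift [ 0.    -0.15  -0.029] turn [ 0.23  0.   -0.  ]
-108 shift [ 0.    -0.179 -0.046] turn [ 0.28  0.   -0.  ]
-114 shift [ 0.    -0.205 -0.065] turn [ 0.33  0.   -0.  ]
-120 shift [ 0.    -0.23  -0.088] turn [ 0.38  0.   -0.  ]
-126 shift [ 0.    -0.252 -0.113] turn [ 0.43  0.   -0.  ]
-132 shift [ 0.    -0.271 -0.14 ] turn [ 0.48  0.   -0.  ]
-138 shift [ 0.    -0.287 -0.169] turn [ 0.53  0.   -0.  ]
-144 shift [ 0.    -0.3   -0.199] turn [ 0.58  0.   -0.  ]
-150 shift [ 0.    -0.31  -0.231] turn [ 0.63  0.   -0.  ]
-156 shift [ 0.    -0.316 -0.263] turn [ 0.68  0.   -0.  ]
-162 shift [ 0.    -0.32  -0.296] turn [ 0.73  0.   -0.  ]
-154.1 shift [ 0.    -0.315 -0.253] turn [ 0.665  0.    -0.   ]
```

View pics/side2.png

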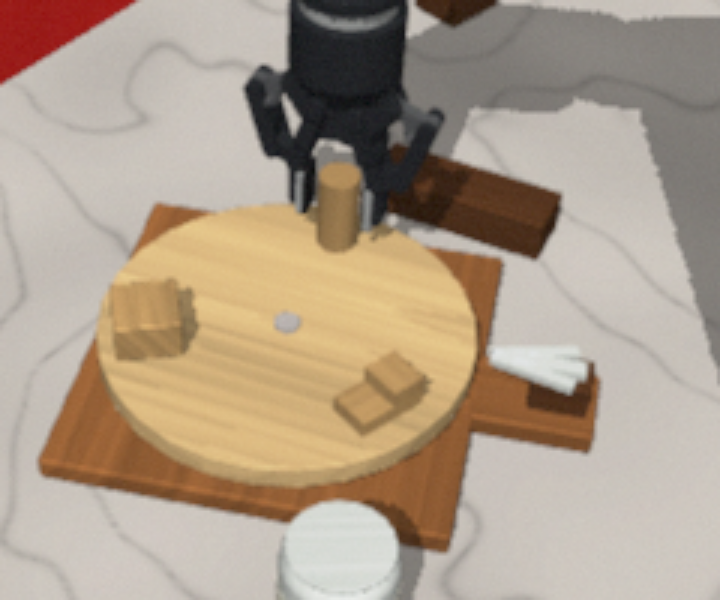

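The dowel (338,205) is between the fingertips (300,210) and (370,225) at the same depth, so it is caged. Now I'll push along the arc.

Request:
{"api": "servo_tool", "payload": {
  "rows": [
    [[0,-0.012,0.003],[0.015,0,0]],
    [[0,-0.023,0.006],[0.03,0,0]],
    [[0,-0.04,0.005],[0.055,0,0]],
    [[0,-0.056,0.003],[0.08,0,0]],
    [[0,-0.073,0],[0.105,0,0]],
    [[0,-0.089,-0.004],[0.13,0,0]],
    [[0,-0.105,-0.009],[0.155,0,0]],
    [[0,-0.12,-0.015],[0.18,0,0]],
    [[0,-0.135,-0.022],[0.205,0,0]],
    [[0,-0.15,-0.029],[0.23,0,0]],
    [[0,-0.165,-0.037],[0.255,0,0]],
    [[0,-0.179,-0.046],[0.28,0,0]],
    [[0,-0.192,-0.055],[0.305,0,0]],
    [[0,-0.205,-0.065],[0.33,0,0]],
    [[0,-0.218,-0.076],[0.355,0,0]],
    [[0,-0.23,-0.088],[0.38,0,0]],
    [[0,-0.236,-0.094],[0.393,0,0]],
    [[0,-0.236,-0.094],[0.393,0,0]]
  ]
}}

```text
clock: 6.38
eef_pos: [499.9, -92.0, 66.1]
orientation: [-0.345, -0.617, -0.345, 0.617]
ft_force: [-0.6, 0.7, 0.0]
grip_width: 42.3
```

```bash
python3 - <<'E'
from plan import *
A=np.array([550,-11])
for th in (-125,-130,-135,-140,-145,-150,-154,-156,-158):
    c=A+95*np.array([np.cos(np.radians(th)),np.sin(np.radians(th))])
    print(th,end=" ");to(c[0],c[1],66,th+90)
for n in("side","top"):
    f=grab_frame(n);im=f["color"][:,:,::-1]
    cv2.imwrite(f"pics/{n}3.png",cv2.resize(im[110:310,220:460] if n=="side" else im[130:330,225:475],None,fx=3,fy=3))
E
```

```text
t 6.375 p [499.9 -92.   66.1] yaw -31.5 F [-0.6  0.7  0. ] w 42.3 x [-0. -0. -1.] q [-0.2   0.38  1.94 -0.    0.81  0.35]
-125 shift [ 0.    -0.018 -0.001] turn [0.029 0.    0.   ]
-130 shift [ 0.    -0.046 -0.004] turn [0.071 0.    0.   ]
-135 shift [ 0.    -0.073 -0.01 ] turn [0.112 0.    0.   ]
-140 shift [ 0.    -0.099 -0.017] turn [0.154 0.    0.   ]
-145 shift [ 0.    -0.125 -0.027] turn [0.196 0.    0.   ]
-150 shift [ 0.    -0.15  -0.039] turn [0.237 0.    0.   ]
-154 shift [ 0.    -0.169 -0.05 ] turn [0.271 0.    0.   ]
-156 shift [ 0.    -0.178 -0.056] turn [0.287 0.    0.   ]
-158 shift [ 0.    -0.187 -0.063] turn [0.304 0.    0.   ]
```

View pics/side3.png

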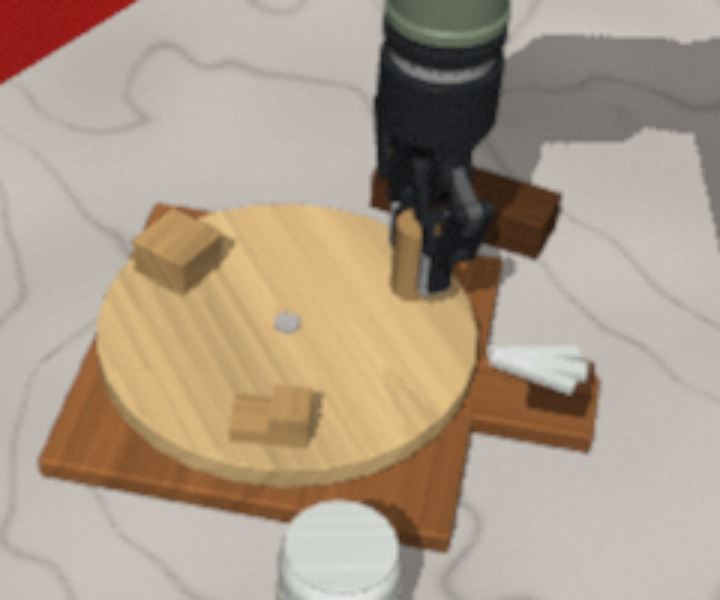

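View pics/top3.png

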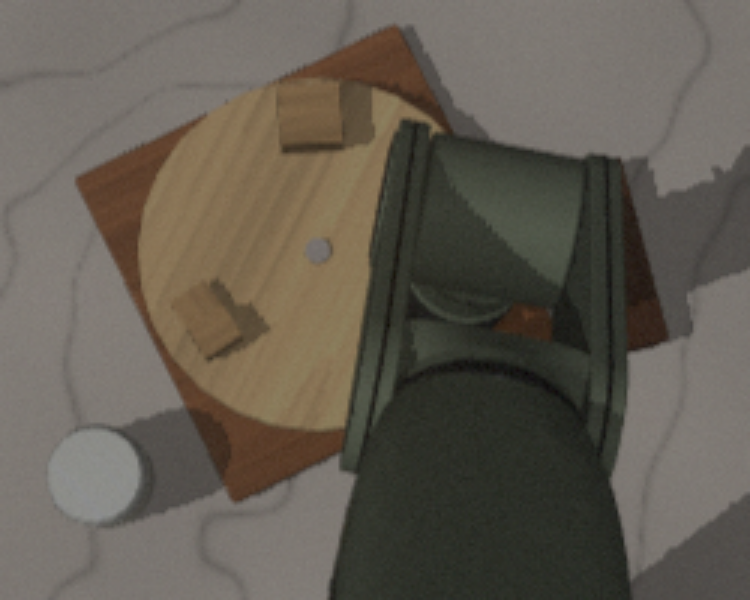

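The disc follows. The side view has the dowel at (415,255), still caged, and the tin and offcut haven't moved. Continuing.

Request:
{"api": "servo_tool", "payload": {
  "rows": [
    [[0,-0.009,0],[0.014,0,0]],
    [[0,-0.018,-0.001],[0.029,0,0]],
    [[0,-0.032,-0.002],[0.05,0,0]],
    [[0,-0.046,-0.004],[0.071,0,0]],
    [[0,-0.06,-0.007],[0.092,0,0]],
    [[0,-0.073,-0.01],[0.112,0,0]],
    [[0,-0.086,-0.013],[0.133,0,0]],
    [[0,-0.099,-0.017],[0.154,0,0]],
    [[0,-0.112,-0.022],[0.175,0,0]],
    [[0,-0.125,-0.027],[0.196,0,0]],
    [[0,-0.138,-0.033],[0.217,0,0]],
    [[0,-0.15,-0.039],[0.237,0,0]],
    [[0,-0.16,-0.044],[0.254,0,0]],
    [[0,-0.169,-0.05],[0.271,0,0]],
    [[0,-0.174,-0.053],[0.279,0,0]],
    [[0,-0.174,-0.053],[0.279,0,0]]
  ]
}}

```text
clock: 8.48
eef_pos: [463.6, -51.0, 66.0]
orientation: [-0.153, -0.69, -0.153, 0.691]
ft_force: [0.5, 0.2, -0.9]
grip_width: 42.4
```

```bash
python3 - <<'E'
from plan import *
A=np.array([550,-11])
for th in (-155,-156,-157,-158,-159,-160):
    c=A+95*np.array([np.cos(np.radians(th)),np.sin(np.radians(th))])
    print(th,end=" ");to(c[0],c[1],66,th+90)
for n in("side","top"):
    f=grab_frame(n);im=f["color"][:,:,::-1];pickle.dump(f,open(n+"4.pkl","wb"))
    cv2.imwrite(f"pics/{n}4.png",cv2.resize(im[110:310,220:460] if n=="side" else im[130:330,225:475],None,fx=3,fy=3))
E
```

```text
t 8.475 p [463.6 -51.   66. ] yaw -65.0 F [ 0.5  0.2 -0.9] w 42.4 x [-0.001  0.    -1.   ] q [-0.13  0.33  2.04  0.    0.78  1.  ]
-155 shift [-0.     0.001 -0.001] turn [0. 0. 0.]
-156 shift [-0.    -0.005 -0.001] turn [0.008 0.    0.   ]
-157 shift [-0.    -0.01  -0.001] turn [0.017 0.    0.   ]
-158 shift [-0.    -0.016 -0.001] turn [0.025 0.    0.   ]
-159 shift [-0.    -0.021 -0.001] turn [0.033 0.    0.   ]
-160 shift [-0.    -0.027 -0.002] turn [0.042 0.    0.   ]
```

View pics/side4.png

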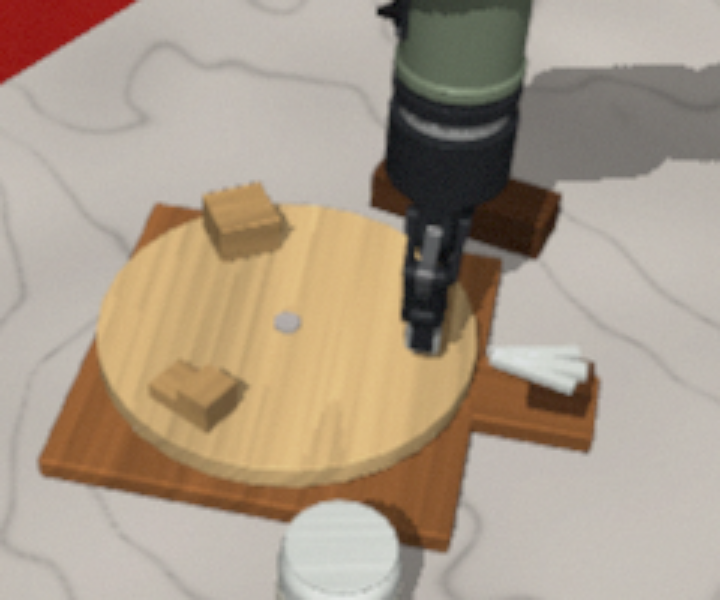

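View pics/top4.png

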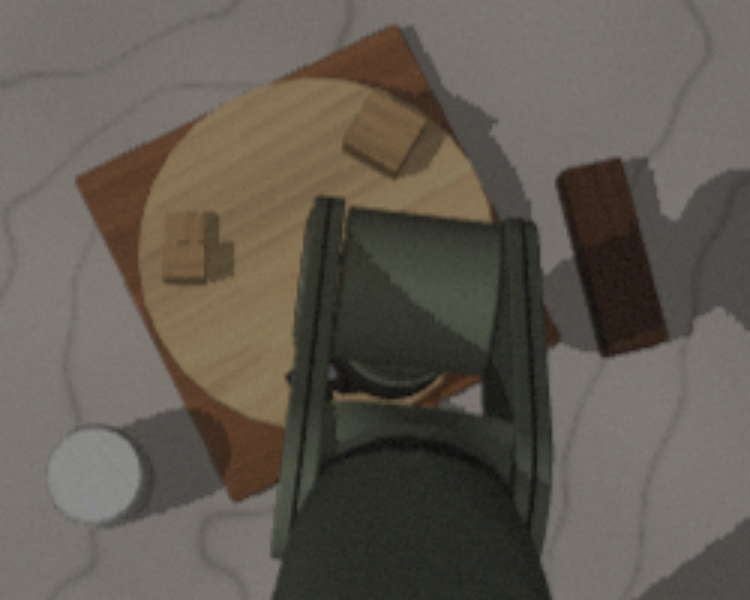

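```bash
python3 - <<'E'
from h import *
f=pickle.load(open("top4.pkl","rb"))
A=np.array([550.5,-11])
def an(u,v,z):
    d=ray(f,u,v,z)[:2]-A;return np.degrees(np.arctan2(d[1],d[0])),np.linalg.norm(d)
# square top quad corners before (3.2,3) & after (3,3); 
b=np.mean([(192,157),(227,113),(280,155),(238,198)],0);a=np.mean([(372,93),(428,124),(397,174),(344,146)],0)
B=an(225+b[0]/3.2,130+b[1]/3,74);C=an(225+a[0]/3,130+a[1]/3,74)
print(B,C,C[0]-B[0],"dowel by 120:",B[0]-120,C[0]-120)
E
```

```text
(np.float64(47.529471459945384), np.float64(94.95300906528126)) (np.float64(-31.403531165785044), np.float64(91.63090605514441)) -78.93300262573042 dowel by 120: -72.47052854005462 -151.40353116578504
```

The dowel is at about -151.5°, and the pointer is at -154.1°. I'll push about 2.7° further, back off, lift and look.

Request:
{"api": "servo_tool", "payload": {
  "rows": [
    [[0,-0.007,-0.001],[0.012,0,0]],
    [[0,-0.015,-0.001],[0.023,0,0]],
    [[0,-0.015,-0.001],[0.023,0,0]],
    [[0,-0.015,-0.001],[0.023,0,0]]
  ]
}}

```text
clock: 9.07
eef_pos: [462.3, -46.8, 66.0]
orientation: [0.136, 0.694, 0.137, -0.694]
ft_force: [-0.2, -0.1, -0.2]
grip_width: 43.0
```

Request:
{"api": "servo_tool", "payload": {
  "rows": [
    [[0,0.01,0],[0,0,0]],
    [[0,0.02,0],[0,0,0]],
    [[-0.04,0.02,0],[0,0,0]],
    [[-0.1,0.02,0],[0,0,0]],
    [[-0.18,0.02,0],[0,0,0]],
    [[-0.26,0.02,0],[0,0,0]],
    [[-0.32,0.02,0.08],[0,0,0]],
    [[-0.34,0.02,0.2],[0,0,0]],
    [[-0.34,0.02,0.34],[0,0,0]],
    [[-0.34,0.02,0.44],[0,0,0]],
    [[-0.34,0.02,0.47],[0,0,0]]
  ]
}}

```text
clock: 10.45
eef_pos: [333.0, -106.2, 168.7]
orientation: [0.136, 0.694, 0.136, -0.694]
ft_force: [0.3, -0.3, 0.1]
grip_width: 42.6
```

```bash
python3 - <<'E'
from plan import *
for n in("side","top"):
    f=grab_frame(n);im=f["color"][:,:,::-1];pickle.dump(f,open(n+"5.pkl","wb"))
    cv2.imwrite(f"pics/{n}5.png",cv2.resize(im[110:310,220:460] if n=="side" else im[130:330,225:475],None,fx=3,fy=3))
E
```

```text
t 10.45 p [ 333.  -106.2  168.7] yaw -67.8 F [ 0.3 -0.3  0.1] w 42.6 x [ 0.001 -0.    -1.   ] q [-0.34  0.02  2.12  0.    1.    0.84]
```

View pics/side5.png

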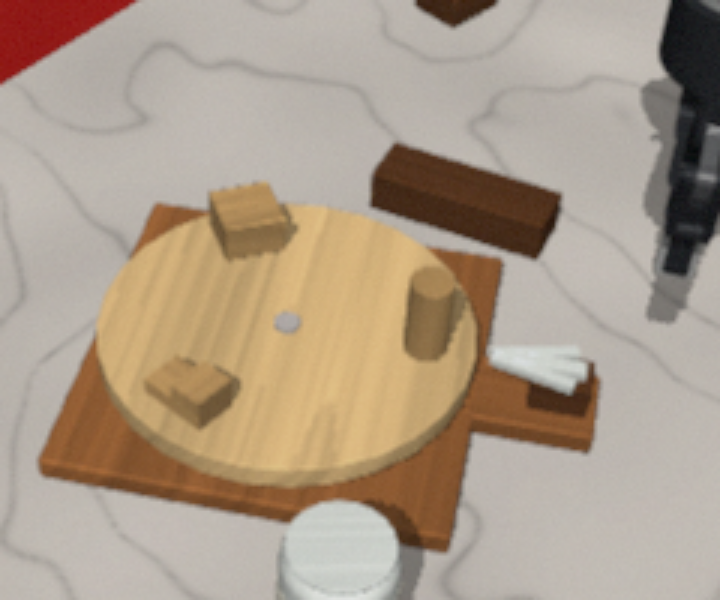

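View pics/top5.png

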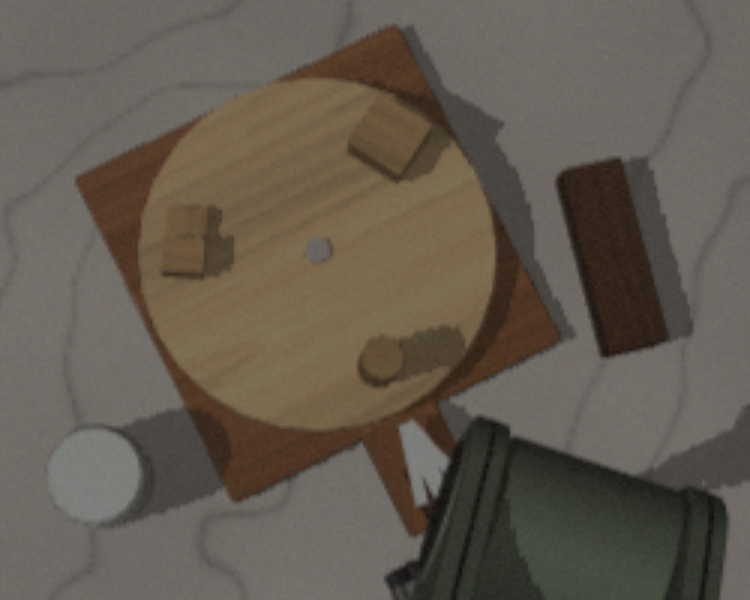

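```bash
python3 - <<'E'
from h import *
f=pickle.load(open("top5.pkl","rb"));s=pickle.load(open("side5.pkl","rb"))
def a(d):return np.degrees(np.arctan2(d[1],d[0])).round(2),np.linalg.norm(d).round(1)
def T(x,y,z):return ray(f,225+x/3,130+y/3,z)[:2]
def S(x,y,z):return ray(s,220+x/3,110+y/3,z)[:2]
for n,ax,tip,dw in(("top",T(317.5,250.5,46),T(404,421,50),T(383,359.5,104)),("side",S(287.5,322,46),S(489,354,50),S(432.5,283,104))):
    print(n,ax,"tip",a(tip-ax),"dowel",dw,a(dw-ax))
E
```

```text
top [550.72106475  -9.91873523] tip (np.float64(-154.6), np.float64(137.6)) dowel [463.93628702 -51.51598346] (np.float64(-154.39), np.float64(96.2))
side [547.85880913 -11.40483507] tip (np.float64(-155.16), np.float64(137.6)) dowel [461.90904499 -51.01108141] (np.float64(-155.26), np.float64(94.6))
```

```bash
python3 -c "
from workcell import *
print(hand_in())"
```

```text
the job is handed in; nothing more can be done
None
```

The round dowel now stands at the arrow pointer, and I've handed the job in; the hand-in gives no verdict. I put the partly closed fingers around the dowel and pushed the disc about 80° clockwise seen from above. Then I backed off, lifted clear and moved the arm away.

| Last check | Dowel angle | Pointer tip angle |
|---|---|---|
| Top camera | -154.4° | -154.6° |
| Side camera | -155.3° | -155.2° |

- **Alignment:** the two agree within about 0.2° in each view. The board edges gave a pointer direction of about -154°, with individual edges from -153° to -155°. That is within about 1° of the dowel.
- **Surroundings:** the tin and the offcut look unmoved in the last pictures.
- **Arm:** it was clear of everything. Force readings after each move stayed under about 1 N, and the clock was at about 10.5 s of the 35 s allowed.
- **Failed check:** an automatic circle fit of the disc edge failed early on because its colour mask was incomplete. I used the hub position instead.

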